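# Lock the keyhole plate into the calculator case frame

### The arm

A 7-joint arm with a two-finger parallel gripper is mounted at the origin on the work surface. World frame = base frame: x ahead of the robot, y to its left, z up, the work surface at z = 0. Lengths are in m, angles in rad, forces in N, time in s.
With the tool pointing down it reaches from about 0.4 to 0.75 m from the base axis. Payload 19.5 kg.
Tool frame: the origin (TCP) lies at the very end of the fingers, on their centre line; the grasp point (between the pads) lies 19 mm behind it (arm.grasp_offset is the distance from the TCP to the grasp point, in m); z points along the fingers, y is the line along which they close (so a half turn about z gives the same grasp; the last joint's range is limited). The gripper opens to 85 mm and grips with 20 to 120 N. Pads are 22 mm wide; open, the fingers measure 114 mm over their backs; the gripper's body (76 mm by 85 mm) begins 54 mm behind the grasp point. The pads swing forward as they close: fully open they stand 13 mm farther back than shut.
Start: joints at [1.196, 0.707, -0.028, 1.485, 0.022, 0.951, -0.075], TCP at [0.188, -0.543, 0.2] pointing down, gripper open.
Joint ranges: [-2.71, 2.71], [-0.32, 2.16], [-1.57, 1.52], [0, 2.45], [-1.46, 4.6], [0, 2.02], [-2.83, 2.83]. Speed limits (rad/s): [1.89, 1.89, 2.57, 2.57, 3.01, 3.01, 3.01].

### API

Orientations are given as a unit quaternion [w, x, y, z].
In Python, from station import arm gives the robot as it stands. The module is installed in compiled form; this text tells all that it offers.
- The arm moves only by the tool play_rows, never from a script. Its argument "targets" is a list of rows, each a list of 3 entries, a list of its own where there are three numbers: the shift along the tool's x, y, z in m, then the turn about the tool's z in rad, then the gripper's target within -1 to 1 (shut at 1, half-way at 0, fully open at -1). A call has 1 to 20 rows; each row shifts and turns the commanded pose from where the row before left it, along the tool's axes as they then stand; what a row does not reach is not made up. A row lasts 1/12 s, in which the tool goes at most 41.7 mm and 7.16 degrees, less where a joint would pass 70% of its speed; a pose out of reach is approached as far as the arm can. A call is refused whole if a number of a shift passes 0.0417 or a number of a turn 0.125, either way. A call with a gripper value outside its range is refused whole. The fingers move at their own pace and stop on an object; the grip force is fixed at half the most. Time passes only in rows, so rows that do not move let the fingers close. It gives the time, the measured TCP pose, the force, the opening and the grip force at its end, in the units of the state.
- arm.state(): the state, without advancing time (a new reading comes with each control period).
- arm.capture(name): name is "scene" or "top" or "wrist"; returns a dict with "frame" (400x640x3 uint8, blue, green, red), "depth" (400x640 float32, m along the optical axis (not along the pixel's ray), 0 where there is no reading), "K" (3x3 intrinsics, pixels), "R" (3x3) and "t" (3): a world point X has camera coordinates R X + t; the wrist camera has in their place "hand_eye" (4x4, takes a point from camera to tool coordinates, whose origin is the TCP and whose axes are the flange's). Camera axes: x right, y down, z forward; pixel columns grow to the right and rows downward; lengths in m; the calibration is good to about 2 mm. A picture is of the moment at which its call begins: read the wrist's pose just before it.
- arm.close_job(): hands the job in; it is judged then, once.
The state is a dict: "t": time; "joint_pos": joint angles; "joint_vel": joint speeds; "joint_efforts": joint torques, N m; "tcp_pos": TCP position; "eef_rot": TCP orientation; "ft_force": force on the tool from outside, world axes, zero at the start; "wrist_torque": the same for the moment, N m; "gripper_width": finger opening in m; "grasp_force": force on a finger pad.
Only numpy, scipy, OpenCV 4.12 (cv2) and the standard library are available. Lean on these libraries where they do the work, as an engineer would, in place of code of your own. Each camera call takes 0.05 s, during which the arm holds its last target. There are 200 camera calls.

### The job

Pick up the blue keyhole plate by its black grip bar, lower it over the two brass screw heads in the silver case frame so that both heads come up through the round ends of the keyholes, then keep it lightly pressed down and slide it along until the red spring catch pops up behind its edge and locks it. Feel for the screws gently, never forcing the plate against them, let go once it is locked, and leave the other things on the bench alone.

Things in the scene. Friction and masses are not known exactly. Their poses are not given: they have to be found in the camera images.
- plate_grip (a point): Centre of the black grip bar on the loose blue keyhole plate, 28 mm above the plate's underside, over its middle. Plate: 80 mm (x) by 110 mm (y) by 4 mm thick, about 0.2 kg, z up. Bar: 14 mm thick along x, 44 mm long along y, from 4 to 42 mm above the underside; pinch it along x.
- plate_hole (a point): Centre of the round end of the keyhole on the plate's +y side, on the underside: 10 mm to +x and 36 mm to +y of the plate's middle; its twin is at y = -36 mm. Round end 20 mm across; from it a 9 mm wide slot runs towards the plate's -x and ends 12 mm to -x of the plate's middle. So the plate itself slides towards its own +x to lock.
- frame: Silver case frame fixed to the bench: a tray 160 mm (x) by 190 mm (y), walls 18 mm high; origin at the centre of its underside, z up. Inside is a dark block, 112 by 124 mm, carrying two brass screws and the red catch. The plate goes in with its x and y along the frame's x and y and slides towards the frame's +x to lock.
- screw_mark (a point): Nominal point midway between the two screws, at frame x = y = 0, 30 mm up. The screws stand at frame y = +36 and -36 mm; shank 5 mm, head 14 mm across and 4 mm thick. The block is shimmed by hand, unmeasured: both screws are really at one frame x from -9 to +9 mm, and the head tops 30 to 37 mm above the bench.
- catch (a joint): Red spring catch on the block, 6 mm (x) by 24 mm (y), 36 mm to -x of the real screw line. In m: 0 is up, top 6 mm above the block's flat top; 0.006 is pressed flush (2 to 4 N). The lowered plate presses it down; it pops up behind the plate's -x edge once the plate is within 2.5 mm of the slots' ends, and blocks the way back.
- block_mark (a point): Nominal centre of the block's flat top, at frame x = y = 0, 20 mm up. The real top is 10 mm below the head tops (20 to 27 mm above the bench), 6 mm below the heads' undersides. The block with its screws gives a little on rubber, straight down only: about 6 N per mm, at most 3 mm. 3 to 10 N is enough to feel and slide; over 35 N on block or screws is forcing.
- resistor_pack: Bystander: green ceramic resistor pack 34 by 12 by 16 mm; origin under its centre.
- bezel: Bystander: smoked plastic window bezel 70 by 120 by 8 mm; origin under its centre.
- keypad: Bystander: black keypad with white and orange keys, 90 by 70 by 15 mm; origin under its centre.
- driver: Bystander: screwdriver lying on the bench.
- flux_jar: Bystander: small amber jar, 44 mm across, 55 mm high; origin under its centre.
Things that resemble listed ones, but are neither listed nor needed, are in the scene too. Of the things that look like the part that bears plate_grip, take the one that is farthest from the robot's base at the start. Of the things like the frame, leave any that is green; of the rest the larger one is meant.

How it is judged:
On the way:
1. the plate lies flat below the screw heads, its round holes passed over them, and presses the red catch down (z of plate_grip in the frame of frame below 0.0573 m and angle between plate_grip's own z axis and vertical below 0.07 rad and horizontal distance between plate_grip and frame below 0.03 m and value of joint catch above 0.003 m), for 0.1 s.
At the end, for the whole second after the job is handed in: The plate lies flat (within 0.06 rad) below the screw heads, square to the frame (0.1 rad, 5 mm sideways), slid home so that the red catch stands up behind it (less than 1.5 mm down), released and at rest (value of joint catch below 0.0015 m and z of plate_grip in the frame of frame between 0.046 and 0.0573 m and x of plate_grip in the frame of frame between -0.004 and 0.021 m and y of plate_grip in the frame of frame between -0.005 and 0.005 m and angle between plate_grip's own z axis and vertical below 0.06 rad and angle between the x axis of plate_grip and the x axis of frame, either way round below 0.1 rad and linear speed of plate below 0.01 m/s); the robot touches nothing.
It fails at once if the plate is forced against the screws or the block that carries them (over 35 N) (contact force between plate and carrier above 35 N).
It fails at once if another thing on the bench is moved more than 20 mm (distance of any of resistor_pack, bezel, keypad, driver, flux_jar from where it was at the start of the episode above 0.02 m).
It also fails if it takes over 72 s, if anything falls off the work surface, if the arm or the gripper's body presses on something with over 40 N, if the wrist force passes 120 N, or if a joint passes its speed limit or range.

## Working session

There is one attempt and no reset: what is moved stays moved. The work goes in short steps, Python scripts to look and compute and a tool call to move; the robot and the scene stay as the last step left them, time stands still between calls to the robot, and variables do not carry over. Pictures are saved under pics/ and viewed, at most 12 in all, crops included, and the job is handed in when it is done.

Besides the shell and the picture viewer there is one more tool, called after ">>>" by a JSON object that holds its "op" and its "data", one argument or row to a line. play_rows: Moves the arm, as the interface text tells. Its arguments: {"type":"object","properties":{"targets":{"type":"array","items":{"type":"array"}}},"required":["targets"]}

```bash
mkdir -p pics
cat > h.py <<'E'
import numpy as np, cv2
from station import arm
def ray(c,u,v,z):
    d=np.linalg.inv(c["K"])@np.array([u,v,1.]); R=c["R"];o=-R.T@c["t"];d=R.T@d
    return o+d*(z-o[2])/d[2]
def cloud(c):
    h,w=c["depth"].shape;u,v=np.meshgrid(np.arange(w),np.arange(h))
    p=np.stack([u,v,np.ones_like(u)],-1)@np.linalg.inv(c["K"]).T*c["depth"][...,None]
    return (p-c["t"])@c["R"]
E
python3 - <<'E'
from h import *
for n in("top","scene"):
    c=arm.capture(n);cv2.imwrite(f"pics/{n}0.png",c["frame"]);np.savez(n+"0.npz",**c)
    print(n,c["K"][0,0],-c["R"].T@c["t"])
print(arm.state())
E
```

```text
top 515.7542614438469 [0.46944123 0.01411584 1.2567788 ]
scene 409.066229890233 [ 0.89162761 -0.52450304  0.75745154]
{'t': 0.1, 'joint_pos': array([ 1.19629759,  0.7069988 , -0.0276508 ,  1.48496197,  0.02198592,
        0.95092302, -0.07549435]), 'joint_vel': array([-3.55347380e-04, -3.12613868e-03,  2.30973393e-05,  5.64543362e-05,
        1.05336060e-03,  4.47145342e-04, -8.47759651e-04]), 'joint_efforts': array([ 1.62244232e-03, -8.84293270e+01,  1.23701289e+00, -2.36450154e+01,
        1.71030534e-02,  5.15326654e-03, -1.04637903e-05]), 'tcp_pos': array([ 0.18777423, -0.54318137,  0.19989573]), 'eef_rot': array([-4.88340221e-04,  9.86185545e-01,  1.65643669e-01, -8.08292562e-05]), 'ft_force': array([ 0.2551194 ,  0.67172884, -0.17913295]), 'wrist_torque': array([0.05233266, 0.01348282, 0.01174963]), 'grasp_force': 0.0, 'gripper_width': 0.08540232672808142}
```

View pics/top0.png

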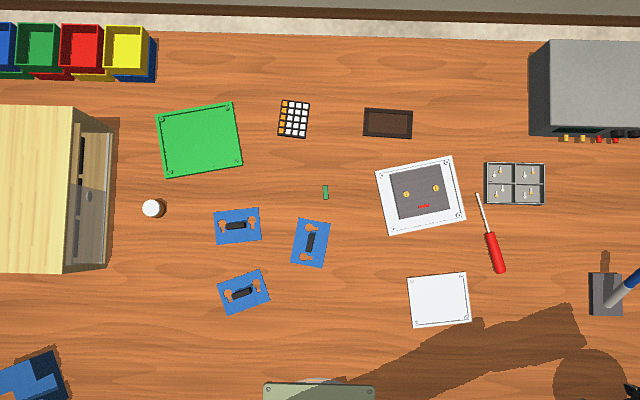

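View pics/scene0.png

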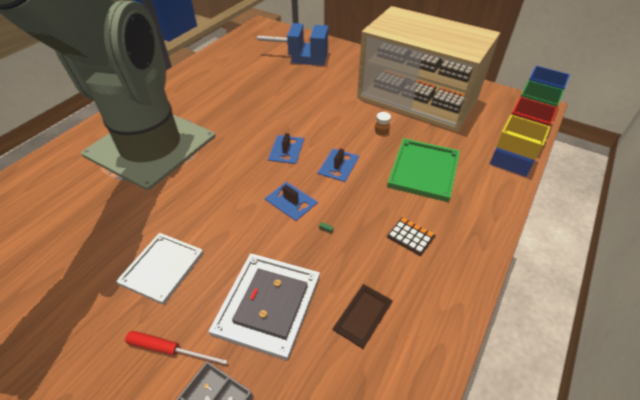

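The top view shows three blue plates at px A (237,226), B (311,243) and C (243,293). A looks farthest from the base (~(320,395)). There are three trays: a large silver one with block, screws and red catch at (421,195), a small silver one at (440,300), and a green one at (200,140). The large silver one is meant. Next I'll measure them and confirm with a crop.

Run:
```python
from h import *
c=dict(np.load("top0.npz"));f=c["frame"];P=cloud(c)
hsv=cv2.cvtColor(f,cv2.COLOR_BGR2HSV)
m=cv2.inRange(hsv,(100,120,60),(125,255,255))
cs,_=cv2.findContours(m,cv2.RETR_EXTERNAL,cv2.CHAIN_APPROX_NONE)
for k in cs:
    if cv2.contourArea(k)<400: continue
    r=cv2.minAreaRect(k)
    if r[0][1]<200 or r[0][1]>330: continue
    w=np.array([ray(c,*p,0.004)[:2] for p in cv2.boxPoints(r)])
    print("plate",np.round(r[0]),w.mean(0).round(4),np.linalg.norm(w.mean(0)).round(3),np.round(w,3).tolist())
    mm=np.zeros_like(m);cv2.drawContours(mm,[cv2.convexHull(k)],0,255,-1)
    q=(mm>0)&(P[...,2]>0.025)&(hsv[...,2]<80); print(" bar",P[q].mean(0).round(4),P[q][:,2].max())
for nm,lo,hi in(("brass",(12,110,120),(35,255,255)),("red",(0,180,100),(8,255,255))):
    mm=cv2.inRange(hsv,lo,hi);
    n,_,s,ce=cv2.connectedComponentsWithStats(mm[150:240,370:470].copy())
    for i in range(1,n):
        if s[i,4]>8: u,v=ce[i]+[370,150];print(nm,s[i,4],u,v,ray(c,u,v,.033 if nm=="brass" else .027).round(4),P[int(v+.5),int(u+.5)].round(4))
mm=cv2.inRange(hsv,(0,0,190),(180,40,255));mm[:150]=0;mm[240:]=0;mm[:,:365]=0;mm[:,475:]=0
k=cv2.convexHull(cv2.findNonZero(mm));r=cv2.minAreaRect(k)
w=np.array([ray(c,*p,0.018)[:2] for p in cv2.boxPoints(r)]);print("frame",w.mean(0),w.round(4).tolist())
q=P[185:205,412:430,2];print("block z",np.median(q),"wood",np.median(P[330:350,150:200,2]))
a=cv2.resize(f[190:325,200:340],None,fx=4,fy=4,interpolation=2)[:, :];b=cv2.resize(f[145:245,365:475],None,fx=2.2,fy=2.2,interpolation=2)
o=np.zeros((a.shape[0],800,3),np.uint8);o[:,:560]=a;b=b[:,:240];o[:b.shape[0],560:560+b.shape[1]]=b
cv2.imwrite("pics/crop.png",o)
```

```text
plate [243. 292.] [0.3407 0.1863] 0.388 [[0.358, 0.252], [0.397, 0.15], [0.323, 0.121], [0.284, 0.222]]
 bar [0.3421 0.1851 0.0412] 0.04797764142116518
plate [310. 243.] [0.4631 0.0288] 0.464 [[0.416, 0.077], [0.523, 0.059], [0.51, -0.019], [0.403, -0.001]]
 bar [0.4636 0.0283 0.0544] 1.256778799946276
plate [237. 226.] [0.4994 0.2069] 0.541 [[0.531, 0.267], [0.546, 0.158], [0.468, 0.147], [0.453, 0.255]]
 bar [0.4994 0.2054 0.041 ] 0.049806561171927534
brass 3554 418.664603263928 193.27377602701182 [ 0.5873 -0.2276  0.033 ] [ 0.5889 -0.2304  0.0229]
brass 28 435.3928571428571 187.71428571428572 [ 0.6017 -0.2674  0.033 ] [ 0.6005 -0.2656  0.0368]
brass 29 405.62068965517244 193.58620689655172 [ 0.5857 -0.1965  0.033 ] [ 0.5847 -0.1974  0.0331]
red 23 423.6521739130435 205.52173913043478 [ 0.5587 -0.2411  0.027 ] [ 0.5575 -0.2416  0.0286]
frame [ 0.58480376 -0.23404913] [[0.6403, -0.1225], [0.6861, -0.3102], [0.5288, -0.3447], [0.484, -0.1588]]
block z 0.024248185948911108 wood 3.762046201100099e-05
```

View pics/crop.png

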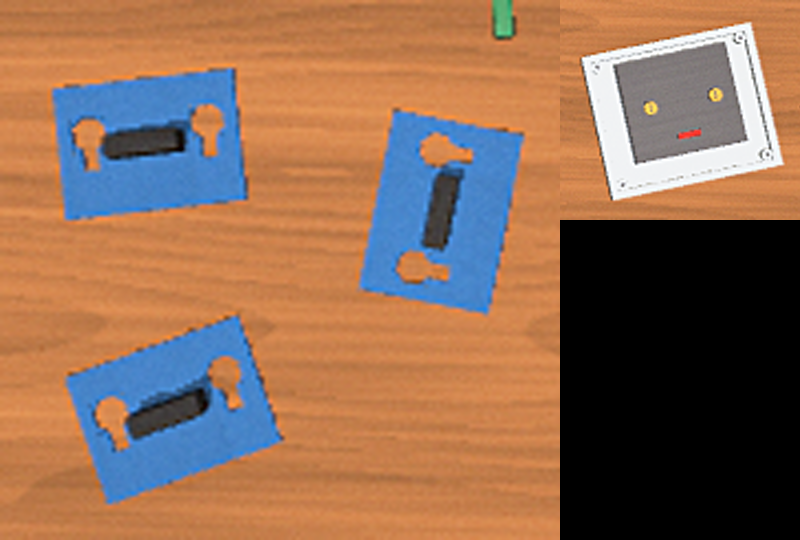

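Crop: plate A at crop (148,143), i.e. px (237,226), has its round keyhole ends towards the top (world +x) and its slots below. It is 0.541 m from the base, against 0.464 m and 0.388 m for the others, so A is the one. The big silver frame has its screws at crop (651,107) and (716,95), and the catch on the -x side at (690,133), so frame +x is about world +x at yaw ≈13.5°. On the way I'll hover above the frame for a wrist look.

>>> {"op": "play_rows", "data": {
  "targets": [
    [[0.024,-0.008,-0.004],0,-1],
    [[0.024,-0.008,-0.004],0,-1],
    [[0.024,-0.008,-0.004],0,-1],
    [[0.024,-0.008,-0.004],0,-1],
    [[0.024,-0.008,-0.004],0,-1],
    [[0.024,-0.008,-0.004],0,-1],
    [[0.024,-0.008,-0.004],0,-1],
    [[0.024,-0.008,-0.004],0,-1],
    [[0.024,-0.008,-0.004],0,-1],
    [[0.024,-0.008,-0.004],0,-1],
    [[0.024,-0.008,-0.004],0,-1],
    [[0.024,-0.008,-0.004],0,-1],
    [[0.024,-0.008,-0.004],0,-1],
    [[0.024,-0.008,-0.004],0,-1],
    [[0.024,-0.008,-0.004],0,-1],
    [[0.024,-0.008,-0.004],0,-1],
    [[0.024,-0.008,-0.004],0,-1],
    [[0.024,-0.008,-0.004],0,-1],
    [[0.024,-0.008,-0.004],0,-1],
    [[0.024,-0.008,-0.004],0,-1]
  ]
}}

```text
t: 1.77
tcp_pos: [0.59, -0.2344, 0.2803]
eef_rot: [-0.0, 0.986, 0.166, -0.0]
ft_force: [0.4, 0.1, 0.5]
gripper_width: 0.0851
grasp_force: 0.0
```

>>> {"op": "play_rows", "data": {
  "targets": [
    [[0,0,0],-0.1,-1],
    [[0,0,0],-0.1,-1],
    [[0,0,0],-0.1,-1],
    [[0,0,0],-0.1,-1],
    [[0,0,0],-0.1,-1],
    [[0,0,0],-0.1,-1],
    [[0,0,0],-0.1,-1],
    [[0,0,0],-0.1,-1],
    [[0,0,0],-0.1,-1],
    [[0,0,0],-0.1,-1],
    [[0,0,0],-0.1,-1],
    [[0,0,0],-0.1,-1],
    [[0,0,0],-0.1,-1],
    [[0,0,0],-0.1,-1],
    [[0,0,0],-0.07,-1],
    [[0,0,0],0,-1],
    [[0,0,0],0,-1]
  ]
}}

```text
t: 3.18
tcp_pos: [0.5891, -0.2354, 0.28]
eef_rot: [-0.0, 0.622, 0.783, 0.0]
ft_force: [-0.8, 0.2, 0.1]
gripper_width: 0.0857
grasp_force: 0.0
```

```bash
cat >> h.py <<'E'
from scipy.spatial.transform import Rotation as Ro
def pose():
    s=arm.state();w,x,y,z=s["eef_rot"];return s,Ro.from_quat([x,y,z,w]).as_matrix(),s["tcp_pos"]
def to(xyz,yawx):
    s,R,p=pose();d=R.T@(np.array(xyz)-p);y=np.arctan2(R[1,0],R[0,0]);dt=(yawx-y+np.pi)%(2*np.pi)-np.pi
    print("t",round(s["t"],2),"tcp",p.round(4),"yaw",np.degrees(y).round(2),"shift",d.round(4),"turn",round(-dt,4),"F",s["ft_force"].round(2),"w",round(s["gripper_width"],4),"tilt",R[:,2].round(4))
def wrist():
    s,R,p=pose();c=arm.capture("wrist");H=c["hand_eye"];Rw=R@H[:3,:3];o=p+R@H[:3,3]
    c["R"]=Rw.T;c["t"]=-Rw.T@o;return c
E
python3 - <<'E'
from h import *
to((.499,.206,.15),np.radians(97.8))
c=wrist();cv2.imwrite("pics/w1.png",c["frame"]);np.savez("w1.npz",**c)
print(-c["R"].T@c["t"],arm.state()["joint_pos"].round(2))
E
```

```text
t 3.18 tcp [ 0.5891 -0.2354  0.28  ] yaw 103.15 shift [0.4503 0.0127 0.1303] turn 0.0933 F [-0.85  0.19  0.08] w 0.0857 tilt [-4.e-04  4.e-04 -1.e+00]
[ 0.57358429 -0.17107932  0.45404405] [ 0.47  0.76 -0.35  1.08  0.24  1.34  0.38]
```

View pics/w1.png

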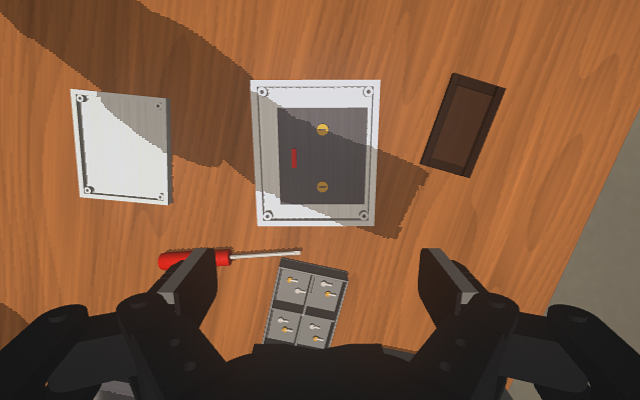

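Wrist view: the big frame is centred at about (315,152), with screws at (322,130) and (322,187) and the red catch at (294,158). I'll measure from this, then go to the plate.

Run:
```python
from h import *
c=dict(np.load("w1.npz"));f=c["frame"];P=cloud(c);hsv=cv2.cvtColor(f,cv2.COLOR_BGR2HSV)
sc=[]
for nm,lo,hi in(("brass",(15,110,60),(35,255,255)),("red",(0,150,60),(8,255,255))):
    mm=cv2.inRange(hsv[110:203,280:362],lo,hi);n,_,s,ce=cv2.connectedComponentsWithStats(mm)
    for i in range(1,n):
        if s[i,4]>15:
            u,v=ce[i]+[280,110];z=.034 if nm=="brass" else .030
            w=ray(c,u,v,z);print(nm,s[i,4],round(u,1),round(v,1),w.round(4),P[int(v+.5),int(u+.5)].round(4))
            if nm=="brass": sc.append(w[:2])
sc=np.array(sc);d=sc[0]-sc[1];print("mid",sc.mean(0),"sep",np.linalg.norm(d),"yaw",np.degrees(np.arctan2(-d[0],d[1])))
# frame: outer top rim via height
m=((P[...,2]>.012)&(P[...,2]<.045)).astype(np.uint8);m[:75]=0;m[232:]=0;m[:,:240]=0;m[:,390:]=0
m=cv2.morphologyEx(m,cv2.MORPH_OPEN,np.ones((3,3)))
r=cv2.minAreaRect(cv2.findNonZero(m));w=np.array([ray(c,*p,.018)[:2] for p in cv2.boxPoints(r)]);print("frame",w.mean(0),w.round(4).tolist())
print("block z",np.median(P[120:195,330:350,2]),"rim/wood z",np.median(P[100:200,262:266,2]),np.median(P[240:248,300:340,2]))
```

```text
brass 96 322.0 129.1 [ 0.5844 -0.1951  0.034 ] [ 0.5843 -0.1949  0.035 ]
brass 81 322.0 186.2 [ 0.601  -0.2649  0.034 ] [ 0.6008 -0.2642  0.0362]
red 78 293.6 158.2 [ 0.5578 -0.2387  0.03  ] [ 0.5583 -0.2383  0.0299]
mid [ 0.5926984  -0.22999943] sep 0.07176334523546868 yaw 13.362673302220886
frame [ 0.58398451 -0.23212472] [[0.5185, -0.3443], [0.485, -0.1586], [0.6403, -0.1222], [0.6921, -0.3034]]
block z 0.024504618282557046 rim/wood z 0.00860327627250198 0.00032395653671414505
```

>>> {"op": "play_rows", "data": {
  "targets": [
    [[0.024,0.0006,0.004],0,-1],
    [[0.024,0.0006,0.004],0,-1],
    [[0.024,0.0006,0.004],0,-1],
    [[0.024,0.0006,0.004],0,-1],
    [[0.024,0.0006,0.004],0,-1],
    [[0.024,0.0006,0.004],0,-1],
    [[0.024,0.0006,0.004],0,-1],
    [[0.024,0.0006,0.004],0,-1],
    [[0.024,0.0006,0.004],0,-1],
    [[0.024,0.0006,0.004],0,-1],
    [[0.024,0.0006,0.004],0,-1],
    [[0.024,0.0006,0.004],0,-1],
    [[0.024,0.0006,0.004],0,-1],
    [[0.024,0.0006,0.004],0,-1],
    [[0.024,0.0006,0.004],0,-1],
    [[0.024,0.0006,0.004],0,-1],
    [[0.02,0,0.004],0.05,-1],
    [[0.02,0,0.004],0.045,-1],
    [[0,0,0],0,-1],
    [[0,0,0],0,-1]
  ]
}}

```text
t: 4.9
tcp_pos: [0.5018, 0.1804, 0.2082]
eef_rot: [-0.0, 0.657, 0.754, -0.0]
ft_force: [0.2, 0.5, 0.4]
gripper_width: 0.0853
grasp_force: 0.0
```

Run:
```python
from h import *
to((.499,.206,.05),np.radians(97.8))
c=wrist();f=c["frame"];cv2.imwrite("pics/w2.png",f);np.savez("w2.npz",**c);P=cloud(c);hsv=cv2.cvtColor(f,cv2.COLOR_BGR2HSV)
m=cv2.inRange(hsv,(100,120,40),(125,255,255))
cs,_=cv2.findContours(m,cv2.RETR_EXTERNAL,cv2.CHAIN_APPROX_NONE)
for k in cs:
    if cv2.contourArea(k)<1500: continue
    r=cv2.minAreaRect(k);w=np.array([ray(c,*p,0.004)[:2] for p in cv2.boxPoints(r)]);print(np.round(r[0]),w.mean(0).round(4),w.round(4).tolist())
q=(P[...,2]>.036)&(P[...,2]<.046)&(abs(P[...,0]-.499)<.05)&(abs(P[...,1]-.206)<.05)
p=P[q];r=cv2.minAreaRect(p[:,:2].astype(np.float32));print("bar",q.sum(),r)
```

```text
t 4.9 tcp [0.5018 0.1804 0.2082] yaw 97.85 shift [0.0258 0.0008 0.1582] turn 0.0009 F [0.25 0.5  0.41] w 0.0853 tilt [-3.e-04 -1.e-04 -1.e+00]
[271. 280.] [0.4635 0.0306] [[0.4018, 0.0011], [0.416, 0.079], [0.5226, 0.0613], [0.5134, -0.019]]
[319. 140.] [0.4985 0.209 ] [[0.4528, 0.2572], [0.5293, 0.2678], [0.5473, 0.1612], [0.4648, 0.1497]]
[174. 140.] [0.3391 0.1871] [[0.2835, 0.2245], [0.356, 0.257], [0.3972, 0.1521], [0.3195, 0.115]]
bar 608 ((0.49894872307777405, 0.2086189091205597), (0.01332745049148798, 0.043471191078424454), 8.096785545349121)
```

View pics/w2.png

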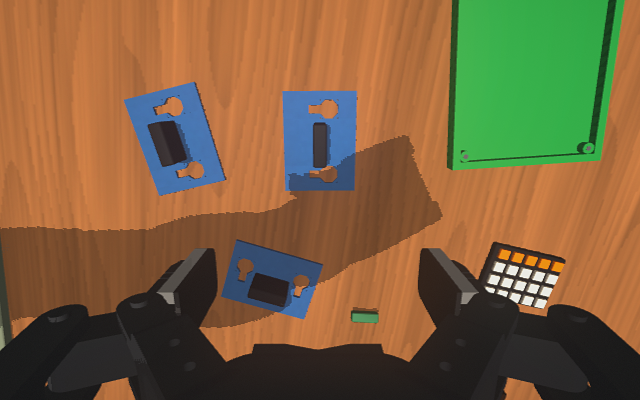

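Wrist view: target plate A is at (319,140) with its bar at (320,145) and round ends to the right (+x). Bar centre is (0.499, 0.2086), yaw 8.1°. Descending to grasp.

>>> {"op": "play_rows", "data": {
  "targets": [
    [[0.0028,0.0001,0.015],-0.004,-1],
    [[0.0028,0.0001,0.015],0,-1],
    [[0.0028,0.0001,0.015],0,-1],
    [[0.0028,0.0001,0.015],0,-1],
    [[0.0028,0.0001,0.015],0,-1],
    [[0.0028,0.0001,0.015],0,-1],
    [[0.0028,0.0001,0.015],0,-1],
    [[0.0028,0.0001,0.015],0,-1],
    [[0.0028,0.0001,0.015],0,-1],
    [[0.0028,0.0001,0.015],0,-1],
    [[0,0,0.008],0,-1],
    [[0,0,0.008],0,-1],
    [[0,0,0.008],0,-1],
    [[0,0,0.008],0,-1],
    [[0,0,0.008],0,-1],
    [[0,0,0.008],0,-1],
    [[0,0,0],0,-1],
    [[0,0,0],0,-1]
  ]
}}

```text
t: 6.45
tcp_pos: [0.499, 0.2075, 0.0101]
eef_rot: [-0.0, 0.656, 0.755, -0.0]
ft_force: [-0.4, 0.3, 1.0]
gripper_width: 0.0854
grasp_force: 0.0
```

>>> {"op": "play_rows", "data": {
  "targets": [
    [[0,0,0],0,1],
    [[0,0,0],0,1],
    [[0,0,0],0,1],
    [[0,0,0],0,1],
    [[0,0,0],0,1],
    [[0,0,0],0,1],
    [[0,0,0],0,1],
    [[0,0,0],0,1],
    [[0,0,0],0,1],
    [[0,0,0],0,1],
    [[0,0,0],0,1],
    [[0,0,0],0,1]
  ]
}}

```text
t: 7.45
tcp_pos: [0.4992, 0.2076, 0.0106]
eef_rot: [0.0, 0.656, 0.755, 0.0]
ft_force: [-1.5, -0.2, 6.1]
gripper_width: 0.0083
grasp_force: 58.8
```

Run:
```python
from h import *
to((.4989,.2086,.01),np.radians(98.1));print(arm.state()["grasp_force"])
```

```text
t 7.45 tcp [0.4992 0.2076 0.0106] yaw 98.08 shift [ 0.0011 -0.0001  0.0006] turn -0.0004 F [-1.45 -0.19  6.06] w 0.0083 tilt [ 2.e-04  2.e-04 -1.e+00]
58.7662410736084
```

>>> {"op": "play_rows", "data": {
  "targets": [
    [[0,0,-0.004],0,1],
    [[0,0,-0.008],0,1],
    [[0,0,-0.014],0,1],
    [[0,0,-0.014],0,1],
    [[0,0,-0.014],0,1],
    [[0,0,-0.014],0,1],
    [[0,0,-0.014],0,1],
    [[0,0,-0.014],0,1],
    [[0,0,-0.014],0,1],
    [[0,0,-0.014],0,1],
    [[0,0,-0.008],0,1],
    [[0,0,0],0,1]
  ]
}}

```text
t: 8.45
tcp_pos: [0.4997, 0.2077, 0.144]
eef_rot: [0.0, 0.656, 0.755, 0.001]
ft_force: [0.4, 0.3, 1.2]
gripper_width: 0.0
grasp_force: 0.0
```

>>> {"op": "play_rows", "data": {
  "targets": [
    [[-0.012,0.0006,0],0,1],
    [[-0.024,0.0012,0],0,1],
    [[-0.028,0.0013,0],0,1],
    [[-0.028,0.0013,0],0,1],
    [[-0.028,0.0013,0],0,1],
    [[-0.028,0.0013,0],0,1],
    [[-0.028,0.0013,0],0,1],
    [[-0.028,0.0013,0],0,1],
    [[-0.028,0.0013,0],0,1],
    [[-0.028,0.0013,0],0,1],
    [[-0.028,0.0013,0],0,1],
    [[-0.028,0.0013,0],0,1],
    [[-0.028,0.0013,0],0,1],
    [[-0.028,0.0013,0],0,1],
    [[-0.028,0.0013,0],0,1],
    [[-0.028,0.0013,0],0,1],
    [[-0.012,0.0006,0],-0.03,1],
    [[-0.0085,0.0004,0],-0.0625,1],
    [[0,0,0],0,1],
    [[0,0,0],0,1]
  ]
}}

```text
t: 10.12
tcp_pos: [0.5825, -0.2338, 0.1414]
eef_rot: [-0.001, 0.621, 0.784, -0.0]
ft_force: [-0.4, 1.1, 0.2]
gripper_width: -0.0001
grasp_force: 0.0
```

Run:
```python
from h import *
to((.583,-.2333,.07),np.radians(103.4));print(arm.state()["grasp_force"])
c=wrist();f=c["frame"];cv2.imwrite("pics/w3.png",f);np.savez("w3.npz",**c)
```

```text
t 10.12 tcp [ 0.5825 -0.2338  0.1414] yaw 103.25 shift [0.0003 0.0007 0.0714] turn -0.0027 F [-0.45  1.1   0.2 ] w -0.0001 tilt [-1.2e-03  8.0e-04 -1.0e+00]
0.0
```

View pics/w3.png

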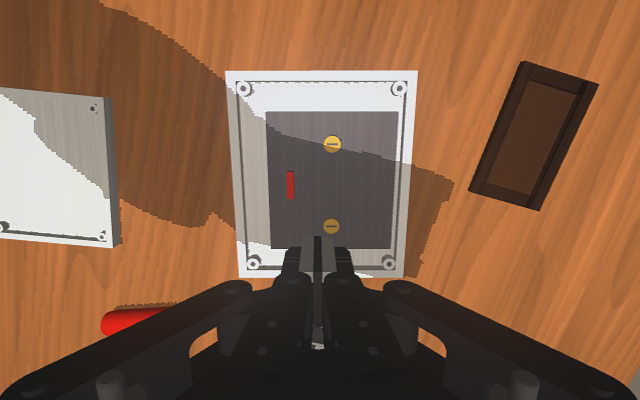

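The grip lost the plate: the wrist view shows shut, empty fingers, with the screws clear at (332,143) and (332,226). I'll look at the plate from above.

Run:
```python
from h import *
c=arm.capture("top");f=c["frame"];s=arm.capture("scene")["frame"]
a=cv2.resize(f[190:320,195:345],(450,390),interpolation=2);b=cv2.resize(s[115:225,255:370],(345,330),interpolation=2)
o=np.zeros((390,800,3),np.uint8);o[:,:450]=a;o[:330,455:]=b;cv2.imwrite("pics/t2.png",o)
P=cloud(c)
q=(P[...,2]>.030)&(P[...,2]<.06)&(abs(P[...,0]-.499)<.08)&(abs(P[...,1]-.206)<.08)
print(P[q].mean(0),P[q].min(0),P[q].max(0),cv2.minAreaRect(P[q][:,:2].astype(np.float32)))
w=dict(np.load("w2.npz"));Q=cloud(w);q=(abs(Q[...,0]-.499)<.012)&(abs(Q[...,1]-.2086)<.012);print("bar z wrist",np.percentile(Q[q][:,2],[5,50,95]))
```

```text
[0.4984247  0.2058818  0.04138781] [0.48985854 0.18475411 0.03037777] [0.50753296 0.22932332 0.04861433] ((0.49848058819770813, 0.20686596632003784), (0.013992835767567158, 0.04428025335073471), 7.9633636474609375)
bar z wrist [0.00388257 0.04351627 0.3375734 ]
```

View pics/t2.png

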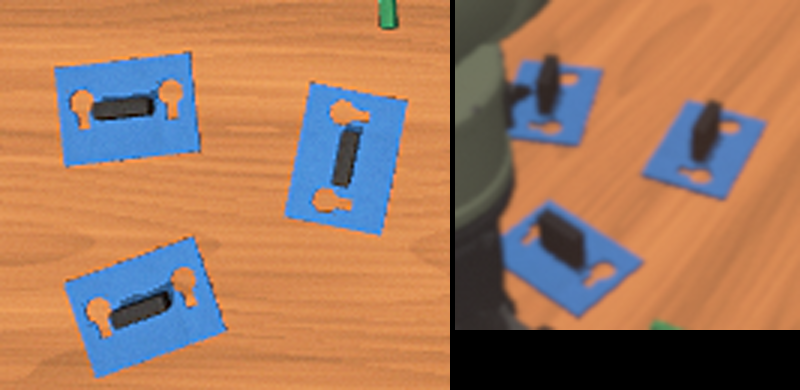

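The plate still lies where it was, in px crop (125,108); the bar slid out of the fingers. I'll measure the screws from the last wrist view, go back and grip again slowly while watching the width.

Run:
```python
from h import *
c=dict(np.load("w3.npz"));f=c["frame"];P=cloud(c);hsv=cv2.cvtColor(f,cv2.COLOR_BGR2HSV)
sc=[]
mm=cv2.inRange(hsv[110:240,270:395],(15,110,60),(35,255,255));n,_,s,ce=cv2.connectedComponentsWithStats(mm)
for i in range(1,n):
    if s[i,4]>40:
        u,v=ce[i]+[270,110];w=ray(c,u,v,.0345);sc.append(w[:2]);print(w.round(4),P[int(v+.5)+3,int(u+.5)].round(4))
sc=np.array(sc);d=sc[0]-sc[1];print("mid",sc.mean(0),np.linalg.norm(d),"yaw",np.degrees(np.arctan2(-d[0],d[1])),"block z",np.median(P[160:220,345:385,2]))
```

```text
[ 0.5847 -0.1951  0.0345] [ 0.5855 -0.1977  0.0345]
[ 0.601  -0.2647  0.0345] [ 0.6018 -0.2671  0.0347]
mid [ 0.59286079 -0.22987141] 0.0714970448165134 yaw 13.241908991830185 block z 0.024479190522218135
```

>>> {"op": "play_rows", "data": {
  "targets": [
    [[0,0,0],0.045,-1],
    [[0.012,-0.0006,0],0.045,-1],
    [[0.024,-0.0012,0],0,-1],
    [[0.028,-0.0013,0],0,-1],
    [[0.028,-0.0013,0],0,-1],
    [[0.028,-0.0013,0],0,-1],
    [[0.028,-0.0013,0],0,-1],
    [[0.028,-0.0013,0],0,-1],
    [[0.028,-0.0013,0],0,-1],
    [[0.028,-0.0013,0],0,-1],
    [[0.028,-0.0013,0],0,-1],
    [[0.028,-0.0013,0],0,-1],
    [[0.028,-0.0013,0],0,-1],
    [[0.028,-0.0013,0],0,-1],
    [[0.028,-0.0013,0],0,-1],
    [[0.028,-0.0013,0],0,-1],
    [[0.02,-0.0013,0],0,-1],
    [[0,0,0],0,-1],
    [[0,0,0],0,-1]
  ]
}}

```text
t: 11.85
tcp_pos: [0.5023, 0.1802, 0.1424]
eef_rot: [-0.0, 0.654, 0.757, 0.0]
ft_force: [0.6, -1.2, -1.0]
gripper_width: 0.0854
grasp_force: 0.0
```

Run:
```python
from h import *
c=wrist();f=c["frame"];P=cloud(c)
q=(P[...,2]>.034)&(P[...,2]<.048)&(abs(P[...,0]-.499)<.05)&(abs(P[...,1]-.206)<.05)
r=cv2.minAreaRect(P[q][:,:2].astype(np.float32));print("bar",q.sum(),r,np.median(P[q][:,2]))
to((r[0][0],r[0][1],.006),np.radians(98.0))
```

```text
bar 934 ((0.49805179238319397, 0.2090047150850296), (0.014012783765792847, 0.043293386697769165), 8.024346351623535) 0.04212875668419834
t 11.9 tcp [0.5026 0.179  0.1424] yaw 98.22 shift [ 0.0304 -0.0003  0.1363] turn 0.0038 F [ 0.51 -0.61 -0.07] w 0.0859 tilt [ 1.e-04 -4.e-04 -1.e+00]
```

>>> {"op": "play_rows", "data": {
  "targets": [
    [[0.006,0,0.015],0.004,-1],
    [[0.006,0,0.015],0,-1],
    [[0.006,0,0.015],0,-1],
    [[0.006,0,0.015],0,-1],
    [[0.0064,-0.0003,0.015],0,-1],
    [[0,0,0.015],0,-1],
    [[0,0,0.015],0,-1],
    [[0,0,0.012],0,-1],
    [[0,0,0.01],0,-1],
    [[0,0,0.006],0,-1],
    [[0,0,0.003],0,-1],
    [[0,0,0],0,-1],
    [[0,0,0],0,-1]
  ]
}}

```text
t: 12.98
tcp_pos: [0.4985, 0.2092, 0.0067]
eef_rot: [0.0, 0.656, 0.755, 0.0]
ft_force: [0.2, 0.0, -0.3]
gripper_width: 0.0854
grasp_force: 0.0
```

>>> {"op": "play_rows", "data": {
  "targets": [
    [[0,0,0],0,0.4],
    [[0,0,0],0,0.5],
    [[0,0,0],0,0.6],
    [[0,0,0],0,0.6],
    [[0,0,0],0,0.6],
    [[0,0,0],0,0.6]
  ]
}}

```text
t: 13.48
tcp_pos: [0.4983, 0.2093, 0.0064]
eef_rot: [-0.0, 0.656, 0.755, 0.0]
ft_force: [-0.1, 0.6, -0.7]
gripper_width: 0.0173
grasp_force: 0.0
```

>>> {"op": "play_rows", "data": {
  "targets": [
    [[0,0,0],0,0.8],
    [[0,0,0],0,0.8],
    [[0,0,0],0,0.8]
  ]
}}

```text
t: 13.73
tcp_pos: [0.4983, 0.2093, 0.0066]
eef_rot: [0.0, 0.656, 0.755, 0.0]
ft_force: [-1.4, 0.2, 6.8]
gripper_width: 0.0112
grasp_force: 58.7
```

Run:
```python
from h import *
to((.498,.209,.006),np.radians(98.0));print(arm.state()["grasp_force"])
c=wrist();cv2.imwrite("pics/w4.png",c["frame"])
```

```text
t 13.73 tcp [0.4983 0.2093 0.0066] yaw 97.99 shift [-0.0002 -0.0003  0.0006] turn -0.0001 F [-1.45  0.21  6.8 ] w 0.0112 tilt [ 1.e-04  1.e-04 -1.e+00]
58.67227077484131
```

View pics/w4.png

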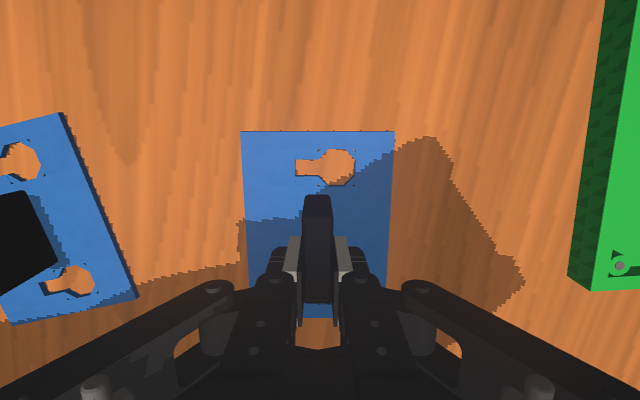

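The wrist picture shows the bar at (317,250) held between both pads, with the plate flat. I'll hold to see whether the width creeps, then lift very slowly.

>>> {"op": "play_rows", "data": {
  "targets": [
    [[0,0,0],0,0.8],
    [[0,0,0],0,0.8],
    [[0,0,0],0,0.8],
    [[0,0,0],0,0.8]
  ]
}}

```text
t: 14.12
tcp_pos: [0.4983, 0.2093, 0.0066]
eef_rot: [0.0, 0.656, 0.755, 0.0]
ft_force: [-0.9, 0.4, 6.0]
gripper_width: 0.0115
grasp_force: 58.7
```

>>> {"op": "play_rows", "data": {
  "targets": [
    [[0,0,-0.001],0,0.8],
    [[0,0,-0.001],0,0.8],
    [[0,0,-0.001],0,0.8],
    [[0,0,-0.001],0,0.8]
  ]
}}

```text
t: 14.45
tcp_pos: [0.4983, 0.2092, 0.0104]
eef_rot: [-0.0, 0.656, 0.755, -0.0]
ft_force: [0.5, -0.4, -1.8]
gripper_width: 0.0113
grasp_force: 58.6
```

>>> {"op": "play_rows", "data": {
  "targets": [
    [[0,0,-0.001],0,0.8],
    [[0,0,-0.001],0,0.8],
    [[0,0,-0.001],0,0.8],
    [[0,0,-0.001],0,0.8],
    [[0,0,0],0,0.8],
    [[0,0,0],0,0.8]
  ]
}}

```text
t: 14.95
tcp_pos: [0.4983, 0.2093, 0.0144]
eef_rot: [-0.0, 0.656, 0.755, 0.0]
ft_force: [-0.8, 0.3, -1.6]
gripper_width: 0.0113
grasp_force: 58.6
```

It now holds, with steady width and a -1.7 N weight. Lifting gently and carrying it over.

>>> {"op": "play_rows", "data": {
  "targets": [
    [[0,0,-0.003],0,0.8],
    [[0,0,-0.006],0,0.8],
    [[0,0,-0.009],0,0.8],
    [[0,0,-0.01],0,0.8],
    [[0,0,-0.01],0,0.8],
    [[0,0,-0.01],0,0.8],
    [[0,0,-0.01],0,0.8],
    [[0,0,-0.01],0,0.8],
    [[0,0,-0.01],0,0.8],
    [[0,0,-0.008],0,0.8],
    [[0,0,-0.006],0,0.8],
    [[0,0,-0.003],0,0.8],
    [[0,0,0],0,0.8]
  ]
}}

```text
t: 16.03
tcp_pos: [0.4985, 0.2093, 0.1099]
eef_rot: [0.0, 0.656, 0.755, 0.0]
ft_force: [-0.0, 0.2, -2.4]
gripper_width: 0.0113
grasp_force: 58.6
```

>>> {"op": "play_rows", "data": {
  "targets": [
    [[-0.004,0.0002,0],0,0.8],
    [[-0.01,0.0005,0],0,0.8],
    [[-0.015,0.0008,0],0,0.8],
    [[-0.02,0.001,0],0,0.8],
    [[-0.02,0.001,0],0,0.8],
    [[-0.02,0.001,0],0,0.8],
    [[-0.02,0.001,0],0,0.8],
    [[-0.02,0.001,0],0,0.8],
    [[-0.02,0.001,0],0,0.8],
    [[-0.02,0.001,0],0,0.8],
    [[-0.02,0.001,0],0,0.8],
    [[-0.02,0.001,0],0,0.8],
    [[-0.02,0.001,0],0,0.8],
    [[-0.02,0.001,0],0,0.8],
    [[-0.02,0.001,0],0,0.8],
    [[-0.02,0.001,0],0,0.8],
    [[-0.02,0.001,0],0,0.8],
    [[-0.02,0.001,0],0,0.8],
    [[-0.02,0.001,0],0,0.8],
    [[-0.02,0.001,0],0,0.8]
  ]
}}

```text
t: 17.7
tcp_pos: [0.5673, -0.1557, 0.1088]
eef_rot: [-0.0, 0.656, 0.754, -0.0]
ft_force: [0.4, 0.3, -2.1]
gripper_width: 0.0112
grasp_force: 58.6
```

>>> {"op": "play_rows", "data": {
  "targets": [
    [[-0.02,0.001,0],0,0.8],
    [[-0.02,0.001,0],0,0.8],
    [[-0.015,0.001,0],-0.015,0.8],
    [[-0.01,0.0005,0],-0.025,0.8],
    [[-0.005,0,0],-0.025,0.8],
    [[0,0,0],-0.02,0.8],
    [[0,0,0],-0.009,0.8],
    [[0,0,0],0,0.8],
    [[0,0,0],0,0.8],
    [[0,0,0],0,0.8]
  ]
}}

```text
t: 18.53
tcp_pos: [0.5814, -0.222, 0.1093]
eef_rot: [-0.0, 0.62, 0.785, 0.0]
ft_force: [0.3, -0.6, -2.4]
gripper_width: 0.011
grasp_force: 58.7
```

Run:
```python
from h import *
to((.5831,-.2322,.06),np.radians(103.4));print(arm.state()["grasp_force"])
c=wrist();np.savez("w5.npz",**c);cv2.imwrite("pics/w5.png",c["frame"])
```

```text
t 18.53 tcp [ 0.5814 -0.222   0.1093] yaw 103.38 shift [-0.0103 -0.0007  0.0493] turn -0.0004 F [ 0.27 -0.61 -2.4 ] w 0.011 tilt [-1.e-04  2.e-04 -1.e+00]
58.66058707237244
```

View pics/w5.png

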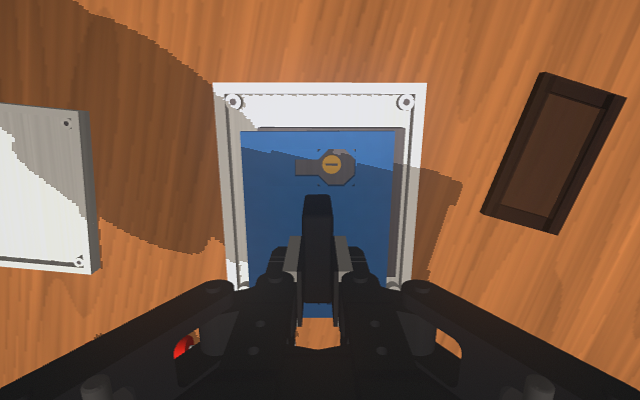

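The wrist view shows the plate square in the hand with back corners at about (240,131) and (395,131). The screw head at (331,164) is already visible through the round hole at (335,167). I'll measure the plate's offset in the hand.

Run:
```python
from h import *
c=dict(np.load("w5.npz"));f=c["frame"];hsv=cv2.cvtColor(f,cv2.COLOR_BGR2HSV)
m=cv2.inRange(hsv,(100,120,30),(125,255,255));m[:,:225]=0;m[:,410:]=0
zt=.1093-.0026;P=cloud(c);print("plate z",np.median(P[140:150,250:390,2]))
s,R,p=pose()
T=lambda u,v:(R.T@(ray(c,u,v,zt)-p))[:2]
# edges in pixels
for v in(160,180,200): xs=np.where(m[v]>0)[0];print(v,xs[0],xs[-1],T(xs[0],v).round(4),T(xs[-1]+1,v).round(4))
for u in(260,320,380): ys=np.where(m[:,u]>0)[0];print(u,ys[0],T(u,ys[0]).round(4))
# hole
h=((m==0)).astype(np.uint8)[135:200,285:370];n,l,st,ce=cv2.connectedComponentsWithStats(h);
for i in range(1,n):
  if st[i,4]>200 and st[i,0]>0: print("hole",st[i],[T(st[i,0]+285,ce[i][1]+135).round(4),T(st[i,0]+st[i,2]+285,ce[i][1]+135).round(4),T(335,st[i,1]+135).round(4),T(335,st[i,1]+st[i,3]+135).round(4)])
mm=cv2.inRange(hsv[140:190,310:360],(15,110,60),(35,255,255));M=cv2.moments(mm,True);u,v=M["m10"]/M["m00"]+310,M["m01"]/M["m00"]+140
print("screw",u,v,(w:=ray(c,u,v,.0345)).round(4),"tool",(R.T@(w-p)).round(4))
```

```text
plate z 0.10697594748375389
160 242 392 [ 0.0394 -0.0406] [0.0394 0.0391]
180 243 391 [ 0.0286 -0.0407] [0.0287 0.0392]
200 245 389 [ 0.0175 -0.0402] [0.0175 0.0388]
260 132 [ 0.0539 -0.0304]
320 131 [0.0545 0.0006]
380 131 [0.0545 0.0315]
hole [  10   14   60   37 1521] [array([ 0.0358, -0.0127]), array([0.0359, 0.0192]), array([0.0452, 0.0084]), array([0.0253, 0.0087])]
screw 331.1604938271605 163.79012345679013 [ 0.5847 -0.195   0.0345] tool [0.0256 0.0094 0.0748]
```

>>> {"op": "play_rows", "data": {
  "targets": [
    [[-0.003,0,0.002],0,0.8],
    [[-0.004,0.0002,0.004],0,0.8],
    [[-0.0027,0,0.006],0,0.8],
    [[0,0,0.008],0,0.8],
    [[0,0,0.01],0,0.8],
    [[0,0,0.01],0,0.8],
    [[0,0,0.008],0,0.8],
    [[0,0,0.006],0,0.8],
    [[0,0,0.004],0,0.8],
    [[0,0,0.002],0,0.8],
    [[0,0,0],0,0.8],
    [[0,0,0],0,0.8],
    [[0,0,0],0,0.8]
  ]
}}

```text
t: 19.67
tcp_pos: [0.5841, -0.2318, 0.0497]
eef_rot: [0.0, 0.62, 0.785, 0.0]
ft_force: [0.0, 0.1, -2.3]
gripper_width: 0.0114
grasp_force: 58.7
```

Run:
```python
from h import *
c=wrist();f=c["frame"];hsv=cv2.cvtColor(f,cv2.COLOR_BGR2HSV);s,R,p=pose();cv2.imwrite("pics/w6.png",f[100:260,220:420])
mm=cv2.inRange(hsv[120:210,290:375],(15,110,60),(35,255,255));M=cv2.moments(mm,True);u,v=M["m10"]/M["m00"]+290,M["m01"]/M["m00"]+120
w=ray(c,u,v,.0345);print("screw",u,v,M["m00"],w.round(4),"tool",(R.T@(w-p)).round(4))
to((.5831,-.2322,.03),np.radians(103.4))
```

```text
screw 334.8688524590164 162.98594847775175 427.0 [ 0.5847 -0.195   0.0345] tool [0.0357 0.0092 0.0152]
t 19.72 tcp [ 0.5841 -0.2318  0.0497] yaw 103.38 shift [-0.0001 -0.001   0.0197] turn -0.0004 F [ 0.4  -0.11 -2.38] w 0.0119 tilt [ 5.e-04 -1.e-04 -1.e+00]
```

The screw is centred in the hole within 0.5 mm. Feeling down gently.

>>> {"op": "play_rows", "data": {
  "targets": [
    [[0,0,0.001],0,0.8],
    [[0,0,0.001],0,0.8],
    [[0,0,0.001],0,0.8],
    [[0,0,0.001],0,0.8],
    [[0,0,0.001],0,0.8],
    [[0,0,0.001],0,0.8],
    [[0,0,0.001],0,0.8],
    [[0,0,0.001],0,0.8],
    [[0,0,0.001],0,0.8],
    [[0,0,0],0,0.8]
  ]
}}

```text
t: 20.55
tcp_pos: [0.5838, -0.2317, 0.0401]
eef_rot: [-0.0, 0.62, 0.785, -0.0]
ft_force: [1.3, -0.4, -2.2]
gripper_width: 0.011
grasp_force: 58.7
```

>>> {"op": "play_rows", "data": {
  "targets": [
    [[0,0,0.001],0,0.8],
    [[0,0,0.001],0,0.8],
    [[0,0,0],0,0.8]
  ]
}}

```text
t: 20.8
tcp_pos: [0.5838, -0.2317, 0.0381]
eef_rot: [-0.0, 0.62, 0.785, 0.0]
ft_force: [-0.6, 0.1, -2.7]
gripper_width: 0.0114
grasp_force: 58.7
```

>>> {"op": "play_rows", "data": {
  "targets": [
    [[0,0,0.001],0,0.8],
    [[0,0,0.001],0,0.8],
    [[0,0,0.001],0,0.8],
    [[0,0,0],0,0.8]
  ]
}}

```text
t: 21.13
tcp_pos: [0.584, -0.2317, 0.0352]
eef_rot: [0.0, 0.62, 0.785, 0.0]
ft_force: [0.8, 0.3, -0.5]
gripper_width: 0.0109
grasp_force: 58.9
```

>>> {"op": "play_rows", "data": {
  "targets": [
    [[0,0,0.001],0,0.8],
    [[0,0,0.001],0,0.8],
    [[0,0,0],0,0.8]
  ]
}}

```text
t: 21.38
tcp_pos: [0.584, -0.2317, 0.0332]
eef_rot: [0.0, 0.62, 0.785, 0.0]
ft_force: [0.2, 0.6, 0.9]
gripper_width: 0.0112
grasp_force: 59.0
```

>>> {"op": "play_rows", "data": {
  "targets": [
    [[0,0,0.001],0,0.8],
    [[0,0,0.0005],0,0.8],
    [[0,0,0],0,0.8]
  ]
}}

```text
t: 21.63
tcp_pos: [0.5839, -0.2317, 0.0317]
eef_rot: [-0.0, 0.62, 0.785, 0.0]
ft_force: [1.6, 0.4, 0.3]
gripper_width: 0.0118
grasp_force: 59.0
```

>>> {"op": "play_rows", "data": {
  "targets": [
    [[0,0,0.0005],0,0.8],
    [[0,0,0.0005],0,0.8],
    [[0,0,0],0,0.8]
  ]
}}

```text
t: 21.88
tcp_pos: [0.5839, -0.2317, 0.0307]
eef_rot: [-0.0, 0.62, 0.785, 0.0]
ft_force: [0.8, 0.6, 1.2]
gripper_width: 0.0114
grasp_force: 59.1
```

>>> {"op": "play_rows", "data": {
  "targets": [
    [[0,0,0.0005],0,0.8],
    [[0,0,0],0,0.8],
    [[0,0,0],0,0.8]
  ]
}}

```text
t: 22.13
tcp_pos: [0.5838, -0.2318, 0.0303]
eef_rot: [-0.0, 0.62, 0.785, -0.0]
ft_force: [0.7, -0.1, 2.7]
gripper_width: 0.011
grasp_force: 59.3
```

>>> {"op": "play_rows", "data": {
  "targets": [
    [[0,0,0.0005],0,0.8],
    [[0,0.0005,0],0,0.8],
    [[0,0.001,0],0,0.8],
    [[0,0.001,0],0,0.8],
    [[0,0.001,0],0,0.8],
    [[0,0,0],0,0.8]
  ]
}}

```text
t: 22.63
tcp_pos: [0.5867, -0.2313, 0.0298]
eef_rot: [-0.0, 0.62, 0.785, -0.001]
ft_force: [-3.6, -1.0, 7.1]
gripper_width: 0.0114
grasp_force: 59.7
```

>>> {"op": "play_rows", "data": {
  "targets": [
    [[0,0.001,0],0,0.8],
    [[0,0.001,0],0,0.8],
    [[0,0.001,0],0,0.8],
    [[0,0.001,0],0,0.8],
    [[0,0.001,0],0,0.8],
    [[0,0.001,0],0,0.8]
  ]
}}

```text
t: 23.13
tcp_pos: [0.5924, -0.2301, 0.0298]
eef_rot: [-0.0, 0.62, 0.785, -0.001]
ft_force: [-3.6, -0.4, 6.9]
gripper_width: 0.0113
grasp_force: 59.8
```

Sliding freely with light friction. Continuing.

>>> {"op": "play_rows", "data": {
  "targets": [
    [[0,0.001,0],0,0.8],
    [[0,0.001,0],0,0.8],
    [[0,0.001,0],0,0.8],
    [[0,0.001,0],0,0.8],
    [[0,0.001,0],0,0.8],
    [[0,0.001,0],0,0.8]
  ]
}}

```text
t: 23.63
tcp_pos: [0.5982, -0.2287, 0.0298]
eef_rot: [-0.0, 0.62, 0.785, -0.001]
ft_force: [-5.5, -1.2, 7.2]
gripper_width: 0.0112
grasp_force: 59.8
```

>>> {"op": "play_rows", "data": {
  "targets": [
    [[0,0.001,0],0,0.8],
    [[0,0.001,0],0,0.8],
    [[0,0,0],0,0.8]
  ]
}}

```text
t: 23.88
tcp_pos: [0.6003, -0.2282, 0.0298]
eef_rot: [-0.0, 0.62, 0.785, -0.001]
ft_force: [-4.2, -0.8, 7.6]
gripper_width: 0.0115
grasp_force: 59.8
```

>>> {"op": "play_rows", "data": {
  "targets": [
    [[0,0.001,0],0,0.8],
    [[0,0.0005,0],0,0.8],
    [[0,0,0],0,0.8]
  ]
}}

```text
t: 24.13
tcp_pos: [0.6018, -0.2278, 0.0298]
eef_rot: [-0.0, 0.62, 0.785, -0.001]
ft_force: [-3.0, -0.2, 5.8]
gripper_width: 0.0119
grasp_force: 59.7
```

>>> {"op": "play_rows", "data": {
  "targets": [
    [[0,0.0005,0],0,0.8],
    [[0,0.0005,0],0,0.8],
    [[0,0,0],0,0.8]
  ]
}}

```text
t: 24.38
tcp_pos: [0.6028, -0.2276, 0.0298]
eef_rot: [-0.0, 0.62, 0.785, -0.001]
ft_force: [-3.2, -0.8, 5.3]
gripper_width: 0.0113
grasp_force: 59.7
```

Run:
```python
from h import *
to((.6045,-.227,.03),np.radians(103.4))
c=wrist();t=arm.capture("top");s=arm.capture("scene")
o=np.zeros((400,800,3),np.uint8);o[:,:400]=cv2.resize(t["frame"][150:240,375:465],(400,400),interpolation=2);o[:,400:]=cv2.resize(s["frame"][240:370,200:330],(400,400),interpolation=2)
cv2.imwrite("pics/lock.png",o)
for n,cc in(("w",c),("top",t)):
    h=cv2.cvtColor(cc["frame"],cv2.COLOR_BGR2HSV);m=cv2.inRange(h,(0,150,60),(8,255,255));n_,_,st,ce=cv2.connectedComponentsWithStats(m);P=cloud(cc)
    for i in range(1,n_):
        u,v=ce[i].astype(int);q=P[v,u]
        if st[i,4]>5 and abs(q[0]-.558)<.03 and abs(q[1]+.239)<.03: print(n,st[i],q.round(4))
```

```text
t 24.38 tcp [ 0.6028 -0.2276  0.0298] yaw 103.36 shift [ 0.0001  0.0018 -0.0002] turn -0.0007 F [-3.18 -0.76  5.34] w 0.0113 tilt [-1.3e-03 -5.0e-04 -1.0e+00]
w [229 209  15  44 493] [ 0.5576 -0.2384  0.0284]
top [419 204   8   4  19] [ 0.56   -0.2374  0.0256]
```

View pics/lock.png

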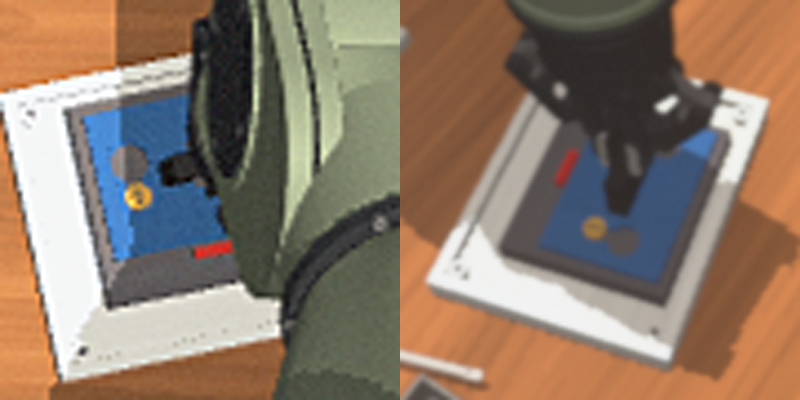

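>>> {"op": "play_rows", "data": {
  "targets": [
    [[0,0.0005,0],0,0.8],
    [[0,0.0005,0],0,0.8],
    [[0,0,0],0,0.8]
  ]
}}

```text
t: 24.78
tcp_pos: [0.6034, -0.2274, 0.0297]
eef_rot: [-0.001, 0.62, 0.785, -0.001]
ft_force: [-5.2, -1.2, 6.6]
gripper_width: 0.0115
grasp_force: 59.8
```

The left (top) half shows the red catch at (213,250), fully exposed behind the plate's edge. The screw head at (138,196) sits over the slot, well off the round hole at (128,162). The plate is locked, so I'll release and rise.

>>> {"op": "play_rows", "data": {
  "targets": [
    [[0,-0.0005,-0.0003],0,0.8],
    [[0,0,0],0,0.6],
    [[0,0,0],0,0.4],
    [[0,0,0],0,0],
    [[0,0,0],0,0],
    [[0,0,0],0,0],
    [[0,0,0],0,0]
  ]
}}

```text
t: 25.37
tcp_pos: [0.6038, -0.227, 0.03]
eef_rot: [-0.0, 0.62, 0.785, 0.0]
ft_force: [-0.1, -0.3, -0.3]
gripper_width: 0.0424
grasp_force: 0.0
```

>>> {"op": "play_rows", "data": {
  "targets": [
    [[0,0,-0.004],0,0],
    [[0,0,-0.008],0,0],
    [[0,0,-0.015],0,0],
    [[0,0,-0.02],0,0],
    [[0,0,-0.02],0,0],
    [[0,0,-0.02],0,0],
    [[0,0,-0.02],0,0],
    [[0,0,-0.02],0,0],
    [[0,0,-0.01],0,0],
    [[-0.01,0,0],0,0],
    [[-0.02,0,0],0,0],
    [[-0.02,0,0],0,0],
    [[-0.01,0,0],0,0],
    [[0,0,0],0,0]
  ]
}}

```text
t: 26.53
tcp_pos: [0.6173, -0.2877, 0.1666]
eef_rot: [0.0, 0.621, 0.784, -0.0]
ft_force: [-0.4, 0.3, -0.7]
gripper_width: 0.0423
grasp_force: 0.0
```

Run:
```python
from h import *
to((.6034,-.2274,.2),np.radians(103.4))
c=wrist();f=c["frame"];P=cloud(c);cv2.imwrite("pics/fin.png",f)
h=cv2.cvtColor(f,cv2.COLOR_BGR2HSV)
m=cv2.inRange(h,(0,150,60),(8,255,255));n_,_,st,ce=cv2.connectedComponentsWithStats(m)
for i in range(1,n_):
    u,v=ce[i].astype(int);q=P[v,u]
    if st[i,4]>10 and abs(q[0]-.558)<.03 and abs(q[1]+.239)<.03: print("catch",q.round(4))
m=cv2.inRange(h,(100,120,30),(125,255,255))>0
q=P[m&(P[...,2]>.015)&(P[...,2]<.04)]
print("plate z",np.percentile(q[:,2],[10,50,90]).round(4));A=np.c_[q[:,:2],np.ones(len(q))];print("tilt",np.linalg.lstsq(A,q[:,2],rcond=None)[0][:2].round(4),cv2.minAreaRect(q[:,:2].astype(np.float32)))
```

```text
t 26.53 tcp [ 0.6173 -0.2877  0.1666] yaw 103.24 shift [ 0.0618  0.0002 -0.0334] turn -0.0028 F [-0.35  0.28 -0.74] w 0.0423 tilt [-5.e-04 -7.e-04 -1.e+00]
catch [ 0.5575 -0.238   0.031 ]
plate z [0.0276 0.0285 0.0294]
tilt [-0.0019  0.    ] ((0.602192223072052, -0.2278660237789154), (0.07966503500938416, 0.1093938946723938), 13.23844051361084)
```

View pics/fin.png

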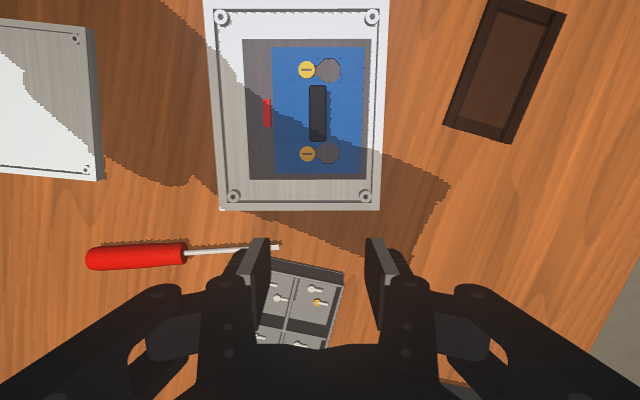

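The final view shows the plate flat and square. Both heads, at (306,70) and (307,154), sit over the slots, and the catch at (267,113) is up at z 31 mm behind the edge. Nothing is touched, so I'm handing in.

```bash
python3 -c "
from station import arm
print(arm.close_job())"
```

```text
the job is handed in; nothing more can be done
None
```

The job is handed in at about 26.5 s (the verdict wasn't shown): the plate is over both screws, slid home with the red catch up behind it, and released; the first grip slipped off the bar and had to be redone.

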